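Load a channel into a leaf drill jig

TASK

Get the aluminium channel ready for drilling its back: turn it over so that its open side faces down, lower it over the drill jig's locating block until its back rests on the block, and butt its end against the hinge block. Then swing the jig's hinged leaf down flat over it. Do not drop the channel, and leave the other things on the bench where they are.

Things in the scene. Friction and masses are not known exactly. Their poses are not given: they have to be found in the camera images.
- channel: Loose plain aluminium U-channel, 90 mm long (own x), 50 wide (own y), 40 deep (own z), 0.12 kg; back and flanges 4 mm thick, so 42 mm clear between the flanges, 36 deep inside; both ends alike; two 7 mm holes in the back. Origin: centre of the back's outer face; own z points from back to open side. It starts lying on its back, open side up. It stands safely on either end.
- drill_jig: Steel leaf drill jig, fixed to the bench: base plate 180 x 100 mm with its top 15 mm above the bench, locating block, hinge block, hinged leaf. Origin: on the bench under the centre of the locating block; own z up; own x runs along the block from the loading end (nearer the robot, base edge at -75 mm) to the hinge end (base edge at +105 mm).
- leaf (a joint): Angle of the hinged leaf, rad: 0 closed, level over the block, underside 58.5 mm above the bench; pi/2 upright; 2.05 the limit, leaning away beyond the hinge end. Starts open, past upright. Steel plate 44 mm wide, 10 thick, reaching 114 mm from the pin; drill bush 74 mm from the pin, 23 mm across, 5 proud. Stiff hinge: it stays where left, 1 to 4 N at its end moves it.
- leaf_knob (a point): Centre of the black ball knob, 18 mm across, on the free end of the leaf, 130 mm from the hinge pin.
- pencil_flat: Red carpenter's pencil, 168 x 11 x 7 mm, lying between the jig and the channel; bystander. Origin at the centre of its underside.
- hex_key_5: Black hex key, 83 x 31 x 5 mm, lying on the bench; bystander. Origin at the centre of its underside.
- spanner_10: Small steel combination spanner, 180 x 28 x 7 mm, lying near the front of the bench; bystander. Origin at the centre of its underside.
- offcut_1: Pine offcut, 120 x 45 x 45 mm, lying at the right; bystander. Origin at the centre of its underside.
- screwdriver_red: Red screwdriver, 214 x 30 x 33 mm, lying behind the work; bystander. Origin at the centre of its underside.
- block_top (a point): Centre of the locating block's top, 53 mm above the bench. Block 70 mm along the jig's x, 38 mm wide in y, long upper edges chamfered 4 mm. A channel fully home straddles it, back up, length along the jig's x, middle over this point, the back's outer face 4 mm above it, flange edges 2 mm clear of the base plate.
- end_stop (a point): On the near face of the hinge block, 45 mm from the locating block's centre along the jig's x, 40 mm above the bench: the end stop. The hinge block is 60 mm wide, 35 mm long in x, 58.5 mm high.
- hinge_pin (a point): Middle of the leaf's hinge pin, 74 mm from the jig's origin along its x, 63.5 mm above the bench; the pin lies along the jig's y.
Not all that is in view belongs to the job. Leave any green or purple look-alike of the channel alone.

How it is judged:
By the outcome, as a careful person would: the job done as asked, in the order asked, and still so for the second after the job is handed in, with the robot touching nothing.
It also fails if it takes over 67 s, if anything falls off the work surface, if the arm or the gripper's body presses on something with over 40 N, if the wrist force passes 120 N, or if a joint passes its speed limit or range.

ROBOT

A 6-joint arm with a two-finger parallel gripper is mounted at the origin on a cart in front of the work surface, level with it; the furniture and walls round the work are solid. World frame = base frame: x ahead of the robot, y to its left, z up, the work surface at z = 0. Lengths are in mm, angles in rad, forces in N, time in s.
With the tool pointing down it reaches from about 400 to 925 mm from the base axis. Payload 3.4 kg.
Tool frame: the origin (TCP) lies between the finger pads; the fingertips stand 19 mm ahead of it and the grasp point (between the pads) is the TCP (nose_length is the distance from the TCP to the fingertips, in mm); z points along the fingers, x is the direction in which the jaws open and shut, and the axes are right-handed (so a half turn about z gives the same grasp; the last joint's range is limited). The gripper opens to 85 mm and grips with 20 to 120 N. Pads are 22 mm wide; open, the fingers measure 114 mm over their backs; the gripper's body (76 mm by 85 mm) begins 54 mm behind the grasp point. The pads swing forward as they close: fully open they stand 13 mm farther back than shut.
Start: joints at [1.188, 0.307, 1.506, -0, 1.328, -0.073], TCP at [174.775, 547.8, 250.305] pointing down, gripper open.
Joint ranges: [-3.12, 3.12], [-1.05, 2.28], [0.14, 2.33], [-1.42, 4.57], [0.1, 2.73], [-2.68, 2.68]. Speed limits (rad/s): [2.57, 2.57, 3.14, 3.14, 3.14, 3.14].

INTERFACE

Orientations are given as a 3x3 rotation matrix whose columns are the frame's x, y, z axes.
In Python, from station import state, grab_frame, hand_in, nose_length gives the robot as it stands. The module is installed in compiled form; this text tells all that it offers.
- The arm moves only by the tool step_arm, never from a script. Its argument "increments" is a list of rows, each a list of 7 numbers: the opening in per cent of the stroke, from 0 (shut) to 100 (fully open), then the shift along the tool's x, y, z in mm, then the turn, a rotation vector about the tool's x, y, z in rad. A call has 1 to 20 rows; each row is the pose to reach, as a shift and turn from the pose commanded when the call began, along the tool's axes at that moment; what a row does not reach only later rows make up. A row lasts 1/8 s, in which the tool goes at most 62.5 mm and 10.7 degrees, less where a joint would pass 70% of its speed; a pose out of reach is approached as far as the arm can. A call with a gripper value outside its range is refused whole. The fingers move at their own pace and stop on an object; the grip force is fixed at half the most. Time passes only in rows, so rows that repeat a pose let the fingers close. It gives the time, the measured TCP pose, the force and the opening at its end, in the units of the state.
- state(): the state, without advancing time (a new reading comes with each control period).
- grab_frame(name): name is "side" or "top"; returns a dict with "img" (480x640x3 uint8, red, green, blue), "K" (3x3 intrinsics, pixels), "world_to_cam" (4x4, takes a point from world to camera coordinates). Camera axes: x right, y down, z forward; pixel columns grow to the right and rows downward; lengths in mm; the calibration is good to about 2 mm. A picture is of the moment at which its call begins. There is no depth.
- hand_in(): hands the job in, once; it reports no verdict.
The state is a dict: "clock": time; "qpos": joint angles; "qd": joint speeds; "effort": joint torques, N m; "ee_pos": TCP position; "orientation": TCP orientation; "wrist_force": force on the tool from outside, world axes, zero at the start; "torque": the same for the moment, N m; "finger_gap": finger opening in mm.
Only numpy, scipy, OpenCV 4.12 (cv2) and the standard library are available. Lean on these libraries where they do the work, as an engineer would, in place of code of your own. Each camera call takes 0.05 s, during which the arm holds its last target. There are 200 camera calls.

## Working session

There is one attempt and no reset: what is moved stays moved. The work goes in short steps, Python scripts to look and compute and a tool call to move; the robot and the scene stay as the last step left them, time stands still between calls to the robot, and variables do not carry over. Pictures are saved under pics/ and viewed, about 8 in all and at most 12, crops included, and the job is handed in when it is done.

Besides the shell and the picture viewer there is one more tool, called after "Emit:" as name(argument=value, ...) on one line, values as JSON. step_arm: Moves the arm, as the interface text tells. Its arguments: {"type":"object","properties":{"increments":{"type":"array","items":{"type":"array","items":{"type":"number"}}}},"required":["increments"]}

```bash
mkdir -p pics; cat > h.py <<'E'
import numpy as np,cv2
from station import state,grab_frame,hand_in,nose_length
def snap(n,out,crop=None,scale=1):
    f=grab_frame(n);im=f['img']
    if crop: x0,y0,x1,y1=crop; im=im[y0:y1,x0:x1]
    im=cv2.resize(im,None,fx=scale,fy=scale,interpolation=cv2.INTER_CUBIC)
    cv2.imwrite('pics/'+out,im[:,:,::-1]); return f
def ray(f,u,v):
    W=np.array(f['world_to_cam']);R=W[:3,:3];c=-R.T@W[:3,3]
    return c,R.T@np.linalg.solve(np.array(f['K']),[u,v,1.])
def onz(f,u,v,z):
    c,d=ray(f,u,v);return c+d*(z-c[2])/d[2]
def proj(f,p):
    W=np.array(f['world_to_cam']);q=np.array(f['K'])@(W[:3,:3]@np.array(p,float)+W[:3,3]);return q[:2]/q[2]
E
python3 - <<'E'
from h import *
import pickle
fs={n:snap(n,n+'0.png') for n in('top','side')}
pickle.dump(fs,open('f0.pkl','wb'))
for n in fs:
    c,_=ray(fs[n],0,0);print(n,c,fs[n]['K'][0][0]); print(np.round(fs[n]['world_to_cam'],3))
s=state();print(s['orientation'],s['ee_pos'],nose_length, s['finger_gap'])
E
```

```text
top [ 370.11647342 -166.36525314 1217.60953655] 541.8589919916158
[[ 1.400000e-02 -1.000000e+00 -1.100000e-02 -1.585140e+02]
 [-9.910000e-01 -1.200000e-02 -1.340000e-01  5.282960e+02]
 [ 1.340000e-01  1.200000e-02 -9.910000e-01  1.158884e+03]
 [ 0.000000e+00  0.000000e+00  0.000000e+00  1.000000e+00]]
side [495.6433345  941.24109199 683.72130293] 500.9913470587561
[[-9.990000e-01 -3.900000e-02 -2.000000e-03  5.329060e+02]
 [-1.700000e-02  4.870000e-01 -8.730000e-01  1.465560e+02]
 [ 3.500000e-02 -8.720000e-01 -4.880000e-01  1.137367e+03]
 [ 0.000000e+00  0.000000e+00  0.000000e+00  1.000000e+00]]
[[ 3.03946061e-01  9.52688972e-01 -7.17869461e-04]
 [ 9.52687482e-01 -3.03946861e-01 -1.69325191e-03]
 [-1.83133659e-03 -1.69248003e-04 -9.99998309e-01]] [174.54527716 547.24810196 249.47816959] 19.0 85.55401458815021
```

View pics/top0.png

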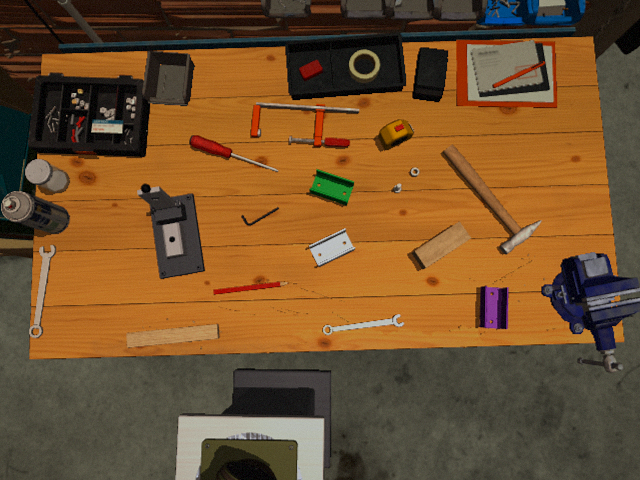

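View pics/side0.png

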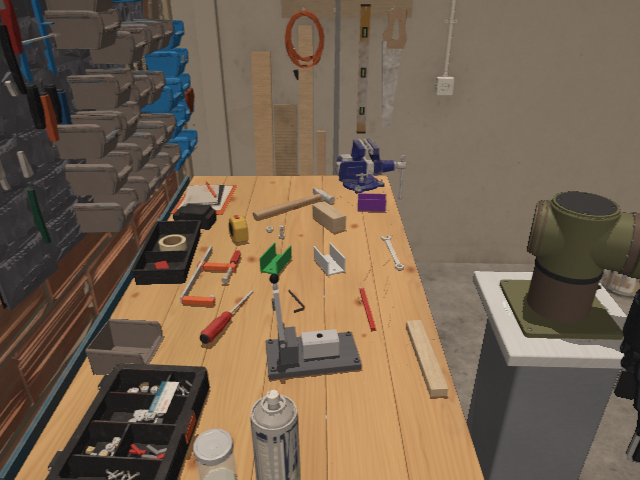

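Candidates for the channel, in top-view pixels: the silver one at (331,248), the green look-alike at (331,188) and the purple look-alike at (492,308). The plain aluminium one at (331,248) fits the description; in the side view it is at (329,260). The jig is at about (175,237), with its leaf leaning to the upper left. Next is a close crop.

```bash
python3 - <<'E'
from h import *
import pickle
fs=pickle.load(open('f0.pkl','rb'))
def c(n,x,y,w,h,s): return cv2.resize(fs[n]['img'][y:y+h,x:x+w],(w*s,h*s),interpolation=cv2.INTER_CUBIC)
a=c('top',295,220,75,55,5);b=c('side',300,235,75,55,5)
d=c('top',130,170,95,115,3);e=c('side',255,265,115,115,3)
A=np.hstack([a,b]);B=np.hstack([d,e]);C=np.zeros((A.shape[0]+B.shape[0],750,3),np.uint8)
C[:275]=A;C[275:,:B.shape[1]]=B
cv2.imwrite('pics/crop.png',C[:,:,::-1])
im=fs['top']['img'].astype(int)
# channel silver mask in top
hsv=cv2.cvtColor(fs['top']['img'],cv2.COLOR_RGB2HSV)
m=((hsv[...,1]<70)&(hsv[...,2]>90)).astype(np.uint8);k=np.zeros_like(m);k[222:275,298:368]=1;m*=k
cs=max(cv2.findContours(m,0,2)[0],key=cv2.contourArea)
r=cv2.minAreaRect(cs);print(r)
q=cv2.approxPolyDP(cs,3,True)[:,0];print(q.tolist())
for z in(40,0): print(z,[np.round(onz(fs['top'],*p,z)[:2]).tolist() for p in cv2.boxPoints(r)])
# jig base dark mask
m=((hsv[...,1]<90)&(hsv[...,2]<130)).astype(np.uint8);k=np.zeros_like(m);k[175:285,130:215]=1;m*=k
cs=max(cv2.findContours(m,0,2)[0],key=cv2.contourArea);q=cv2.approxPolyDP(cs,3,True)[:,0];
for p in q: print(p,np.round(onz(fs['top'],*p,15)[:2]))
E
```

```text
((331.1729431152344, 246.77699279785156), (22.970808029174805, 40.9652099609375), 64.35899353027344)
[[344, 228], [309, 245], [320, 243], [310, 248], [318, 265], [354, 248], [345, 232], [319, 242]]
40 [[521.0, -119.0], [562.0, -200.0], [516.0, -222.0], [476.0, -141.0]]
0 [[527.0, -117.0], [568.0, -201.0], [521.0, -224.0], [480.0, -141.0]]
[142 186] [656. 262.]
[147 190] [647. 250.]
[141 190] [647. 264.]
[139 195] [635. 268.]
[150 203] [617. 242.]
[160 277] [449. 210.]
[204 270] [466. 112.]
[192 194] [639. 147.]
[170 198] [629. 197.]
[159 187] [654. 223.]
[158 191] [645. 225.]
[150 192] [643. 243.]
[149 188] [652. 246.]
[148 192] [642. 248.]
```

View pics/crop.png

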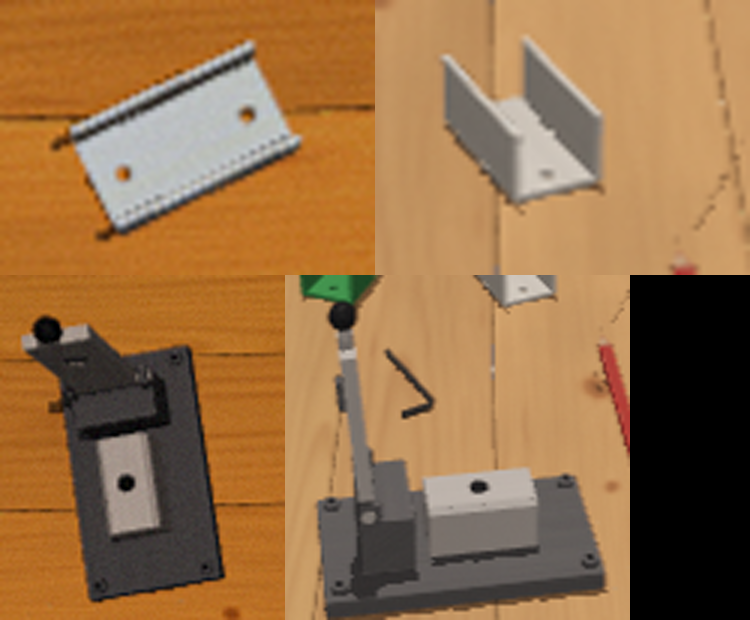

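The crops confirm the plain silver channel, open side up, with its rim corners at top px (309,246), (345,229), (355,249) and (319,266). The jig has a light locating block whose hole is at top px (172,239), and its leaf leans back. Next I compute both poses.

```bash
python3 - <<'E'
from h import *
import pickle
fs=pickle.load(open('f0.pkl','rb'));T,S=fs['top'],fs['side']
P=np.array([onz(T,*p,40)[:2] for p in [(309,246.2),(345,228.8),(355,248.6),(318.7,266.3)]])
print('channel c',P.mean(0),'len',np.linalg.norm(P[1]-P[0]),np.linalg.norm(P[2]-P[3]),'wid',np.linalg.norm(P[3]-P[0]),np.linalg.norm(P[2]-P[1]))
d=P[1]-P[0]+P[2]-P[3];print('yaw',np.degrees(np.arctan2(d[1],d[0])))
# side check: flange end corners, side crop px /5 + (300,235); far-left... z=40
for p in [(443,57),(520,137),(524,40),(601,118)]:
    print('side rim',np.round(onz(S,300+(p[0]-375)/5,235+p[1]/5,40)))
# block: mask light grey
hsv=cv2.cvtColor(T['img'],cv2.COLOR_RGB2HSV)
m=((hsv[...,1]<60)&(hsv[...,2]>130)).astype(np.uint8);k=np.zeros_like(m);k[218:262,155:192]=1
cs=max(cv2.findContours(m*k,0,2)[0],key=cv2.contourArea);r=cv2.minAreaRect(cs)
B=np.array([onz(T,*p,52)[:2] for p in cv2.boxPoints(r)]);print('block',np.round(B),B.mean(0))
print('hole top',onz(T,172,239.3,53),'side',onz(S,255+(479-285)/3,265+(487-275)/3,53))
b=[onz(T,130+x/3,170+(y-275)/3,15)[:2] for x,y in [(92,600),(222,576),(188,347)]]
print('base',np.round(b),[np.linalg.norm(b[0]-b[1]),np.linalg.norm(b[2]-b[1])],np.degrees(np.arctan2(*(b[2]-b[1])[::-1])),np.degrees(np.arctan2(*(b[0]-b[1])[::-1]))-90)
# knob two views
c1,d1=ray(T,130+46/3,170+(329-275)/3);c2,d2=ray(S,255+(342-285)/3,265+(316-275)/3)
A=np.stack([d1,-d2],1);t=np.linalg.lstsq(A,c2-c1,rcond=None)[0];print('knob',c1+d1*t[0],c2+d2*t[1])
s=state();R=s['orientation'];
for w in [(420,200,250),(519,-170,170)]: print(np.round(np.array(R).T@(np.array(w)-s['ee_pos'])))
E
```

```text
channel c [ 517.35800039 -172.03412413] len 87.93701236229332 88.36211434248011 wid 49.06682991961692 48.94098049082059
yaw -63.234635456185956
side rim [ 561. -194.   40.]
side rim [ 518. -115.   40.]
side rim [ 519. -214.   40.]
side rim [ 478. -135.   40.]
block [[562. 199.]
 [567. 166.]
 [499. 153.]
 [494. 186.]] [530.49424824 175.96574769]
hole top [529.29112341 176.34359285  53.        ] side [529.2177352  179.94457834  53.        ]
base [[446. 208.]
 [466. 112.]
 [639. 146.]] [np.float64(97.81508536976808), np.float64(176.5989034852081)] 10.874210429090356 11.244089914341316
knob [610.37608717 192.72265728 191.51925852] [610.04660847 192.72296649 191.4422191 ]
[-256.  339.   -0.]
[-578.  546.   80.]
```

Pose estimates:
- **Channel:** centre about (518,-168), long axis at yaw -63°. It measures 88x49 against a true 90x50.
- **Jig:** origin about (529.5,177), yaw 11°.
- **Knob:** (610,193,191). That is 128 mm from the pin (true 130), with the leaf about 4° past upright.

Now I move above the channel.

Emit:
step_arm(increments=[[100,-40,50,0,0,0,0.1],[100,-80,105,0,0,0,0.2],[100,-118,157,0,0,0,0.3],[100,-155,205,0,0,0,0.4],[100,-190,252,0,0,0,0.5],[100,-225,298,0,0,0,0.6],[100,-256,339,0,0,0,0.7],[100,-300,368,10,0,0,0.79],[100,-350,400,25,0,0,0.79],[100,-400,432,40,0,0,0.79],[100,-450,464,55,0,0,0.79],[100,-500,496,70,0,0,0.79],[100,-540,522,80,0,0,0.79],[100,-578,546,80,0,0,0.79],[100,-578,546,80,0,0,0.79]])

```text
clock: 1.98
ee_pos: [520.3, -172.0, 169.7]
orientation: [[0.892, 0.451, 0.001], [0.451, -0.892, -0.001], [0.0, 0.001, -1.0]]
wrist_force: [1.1, 0.4, 0.2]
finger_gap: 85.4
```

```bash
python3 - <<'E'
from h import *
s=state()
for k in s: print(k,np.round(s[k],4).tolist())
f=snap('top','t1.png',(255,180,415,300),4); g=snap('side','s1.png')
E
```

```text
clock 1.975
qpos [-0.396, 0.3438, 1.6751, -0.0008, 1.1218, -0.8638]
qd [0.0473, -0.0251, 0.0484, 0.0316, 0.0253, 0.0199]
effort [-1.255, -44.0518, -22.4185, -0.2991, -0.1856, -0.1901]
ee_pos [520.2662, -172.0244, 169.7489]
orientation [[0.8924, 0.4512, 0.0005], [0.4512, -0.8924, -0.001], [0.0, 0.0011, -1.0]]
wrist_force [1.1441, 0.369, 0.2085]
torque [0.0256, -0.0219, 0.0271]
finger_gap 85.3796
```

```bash
cat >> h.py <<'E'
from scipy.spatial.transform import Rotation as Ro
def tool(u_deg,tilt,flip=0):
    """tool R: tool z = down tilted by `tilt` deg towards azimuth u_deg; jaws horizontal, perpendicular to u"""
    a=np.radians(u_deg);t=np.radians(tilt);u=np.array([np.cos(a),np.sin(a),0])
    z=np.sin(t)*u-np.cos(t)*np.array([0,0,1]);x=np.array([-u[1],u[0],0])*(-1 if flip else 1)
    return np.stack([x,np.cross(z,x),z],1)
def wrist(q1,th,R):
    M=Ro.from_matrix(R)*Ro.from_euler('z',np.pi)
    L=(Ro.from_euler('z',q1)*Ro.from_euler('y',th)).inv()*M
    return L.as_euler('ZYZ')
def step(R,p,R2,p2):
    """increment from pose (R,p) to (R2,p2)"""
    R=np.array(R);return np.round(np.r_[R.T@(np.array(p2)-p),Ro.from_matrix(R.T@R2).as_rotvec()],3)
E
python3 - <<'E'
from h import *
s=state();print(wrist(s['qpos'][0],s['qpos'][1]+s['qpos'][2],np.array(s['orientation'])))
for th in(2.0,2.4):
  for nm,u in(('right',-112.7),('left',67.3)):
    for fl in(0,1):
      for t in(-20,0,70): print(th,nm,fl,t,np.round(wrist(-.396,th,tool(u,t,fl)),2))
E
```

```text
[ 5.38260025e-04  1.12311795e+00 -8.63103487e-01]
2.0 right 0 -20 [ 0.38  1.17 -0.16]
2.0 right 0 0 [0.   1.14 0.  ]
2.0 right 0 70 [-1.25  1.43  0.41]
2.0 right 1 -20 [0.38 1.17 2.99]
2.0 right 1 0 [ 0.    1.14 -3.14]
2.0 right 1 70 [-1.25  1.43 -2.74]
2.0 left 0 -20 [-0.38  1.17 -2.99]
2.0 left 0 0 [ 0.    1.14 -3.14]
2.0 left 0 70 [1.25 1.43 2.74]
2.0 left 1 -20 [-0.38  1.17  0.16]
2.0 left 1 0 [0.   1.14 0.  ]
2.0 left 1 70 [ 1.25  1.43 -0.41]
2.4 right 0 -20 [ 0.49  0.81 -0.36]
2.4 right 0 0 [0.   0.74 0.  ]
2.4 right 0 70 [-1.33  1.32  0.8 ]
2.4 right 1 -20 [0.49 0.81 2.78]
2.4 right 1 0 [ 0.    0.74 -3.14]
2.4 right 1 70 [-1.33  1.32 -2.34]
2.4 left 0 -20 [-0.49  0.81 -2.78]
2.4 left 0 0 [-0.    0.74 -3.14]
2.4 left 0 70 [1.33 1.32 2.34]
2.4 left 1 -20 [-0.49  0.81  0.36]
2.4 left 1 0 [0.   0.74 0.  ]
2.4 left 1 70 [ 1.33  1.32 -0.8 ]
```

View pics/t1.png

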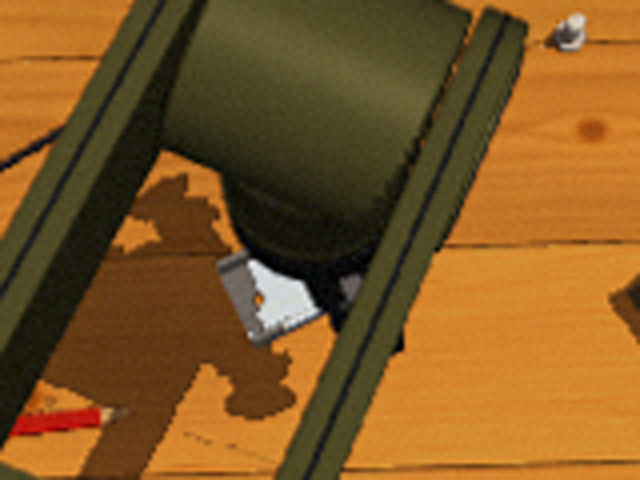

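The wrist hangs over the channel. The visible end corners, at full-frame px (309,246) and (320,266), match the earlier measurement. The flip goes in two quarter turns via standing on end, with the tool tilting sideways, which stays within the joint ranges. First grasp: tool tilted 25°, near the channel's far end.

Emit:
step_arm(increments=[[100,0,9,40,0.15,0,0],[100,0,18,75,0.3,0,0],[100,0,18,80,0.436,0,0],[100,0,18,110,0.436,0,0],[100,0,18,135,0.436,0,0],[100,0,18,142,0.436,0,0],[100,0,18,142,0.436,0,0],[100,0,18,142,0.436,0,0]])

```text
clock: 3.08
ee_pos: [528.1, -184.6, 29.5]
orientation: [[0.89, 0.413, -0.191], [0.455, -0.807, 0.375], [0.001, -0.421, -0.907]]
wrist_force: [0.0, -0.4, -1.1]
finger_gap: 85.5
```

```bash
python3 - <<'E'
from h import *
s=state()
for k in ('qpos','ee_pos','wrist_force'): print(k,np.round(s[k],4).tolist())
print(np.round(s['orientation'],3).tolist())
f=snap('side','s2.png',(250,180,410,300),5)
E
```

```text
qpos [-0.5516, 0.6896, 1.5425, 0.2303, 1.2936, -1.131]
ee_pos [528.1168, -184.5809, 29.4837]
wrist_force [0.0432, -0.3515, -1.1304]
[[0.89, 0.413, -0.191], [0.455, -0.807, 0.375], [0.001, -0.421, -0.907]]
```

View pics/s2.png

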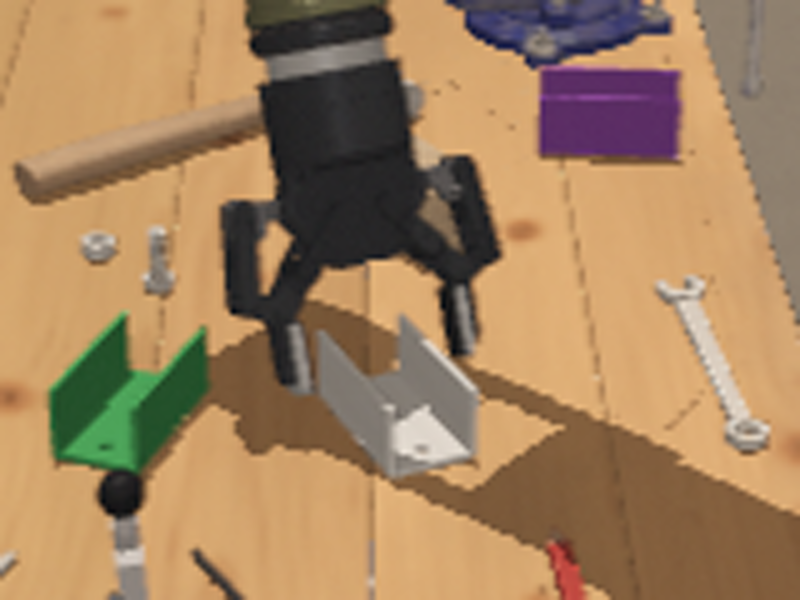

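The jaws straddle the far end of the channel, with fingers at crop px (295,370) and (465,340) outside both flanges. I lower a little and close.

Emit:
step_arm(increments=[[100,0,1,4,0,0,0],[100,0,2,5,0,0,0],[30,0,2,5,0,0,0],[30,0,2,5,0,0,0],[30,0,2,5,0,0,0],[30,0,2,5,0,0,0],[30,0,2,5,0,0,0],[30,0,2,5,0,0,0]])

```text
clock: 4.12
ee_pos: [527.8, -185.0, 23.1]
orientation: [[0.891, 0.412, -0.191], [0.455, -0.808, 0.376], [0.0, -0.421, -0.907]]
wrist_force: [1.5, -2.8, 2.5]
finger_gap: 49.0
```

```bash
python3 - <<'E'
from h import *
s=state();R=np.array(s['orientation']);p=s['ee_pos']
print(s['finger_gap'],np.round(s['qpos'],3),p,s['wrist_force'])
u=np.array([np.cos(np.radians(-63)),np.sin(np.radians(-63)),0])
# lift, yaw to -108, then tilt to +65
print(step(R,p,tool(-63.2,-25),np.array(p)+[0,0,60]))
print(step(R,p,tool(-108,-25),np.array([545,-185,110])))
print(step(R,p,tool(-108,65),np.array([545,-185,110])))
E
```

```text
48.9693689808979 [-0.552  0.698  1.546  0.231  1.283 -1.133] [ 527.75523733 -185.00163388   23.13556292] [ 1.50553297 -2.77523067  2.47530158]
[ 3.0000e-02 -2.5281e+01 -5.4414e+01  1.0000e-03  1.0000e-03  4.0000e-03]
[ 1.5404e+01 -2.9490e+01 -8.2072e+01  1.0000e-03  3.3100e-01  7.1300e-01]
[ 15.404 -29.49  -82.072  -1.481  -0.298   0.816]
```

Gripped at 49 mm. Now lift, yaw and stand it up.

Emit:
step_arm(increments=[[30,0,-10,-22,0,0,0],[30,0,-25,-54,0,0,0],[30,5,-27,-65,0,0.066,0.142],[30,9,-28,-75,0,0.132,0.285],[30,12,-29,-80,0,0.198,0.428],[30,15,-29,-82,0,0.265,0.57],[30,15,-29,-82,0,0.331,0.713],[30,15,-29,-82,0,0.331,0.713]])

```text
clock: 5.12
ee_pos: [542.5, -184.0, 109.1]
orientation: [[0.951, -0.28, 0.127], [-0.308, -0.862, 0.403], [-0.004, -0.423, -0.906]]
wrist_force: [-0.1, 0.6, -1.6]
finger_gap: 49.2
```

Emit:
step_arm(increments=[[30,0,0,0,-0.16,0,0],[30,0,0,0,-0.32,0,0],[30,0,0,0,-0.48,0,0],[30,0,0,0,-0.64,0,0],[30,0,0,0,-0.8,0,0],[30,0,0,0,-0.96,0,0],[30,0,0,0,-1.12,0,0],[30,0,0,0,-1.28,0,0],[30,0,0,0,-1.44,0,0],[30,0,0,0,-1.571,0,0],[30,0,0,0,-1.571,0,0],[30,0,0,0,-1.571,0,0]])

```text
clock: 6.62
ee_pos: [544.9, -185.1, 109.4]
orientation: [[0.951, -0.129, -0.28], [-0.309, -0.403, -0.862], [-0.002, 0.906, -0.423]]
wrist_force: [-0.8, -0.1, -1.2]
finger_gap: 49.1
```

```bash
python3 - <<'E'
from h import *
s=state();R=np.array(s['orientation']);p=np.array(s['ee_pos'])
print(s['finger_gap'],np.round(s['qpos'],3),p,s['wrist_force'],s['clock']);print(np.round(R,3))
print(step(R,p,tool(-108,65),p-[0,0,42]))
f=snap('side','s3.png',(220,120,420,320),3)
E
```

```text
49.08834523898619 [ 0.117  0.796  1.63  -0.97   1.5    0.929] [ 544.85415224 -185.05258058  109.3958853 ] [-0.8062954  -0.07454106 -1.17644888] 6.625
[[ 0.951 -0.129 -0.28 ]
 [-0.309 -0.403 -0.862]
 [-0.002  0.906 -0.423]]
[ 7.4000e-02 -3.8055e+01  1.7772e+01 -1.0000e-03  0.0000e+00  2.0000e-03]
```

View pics/s3.png

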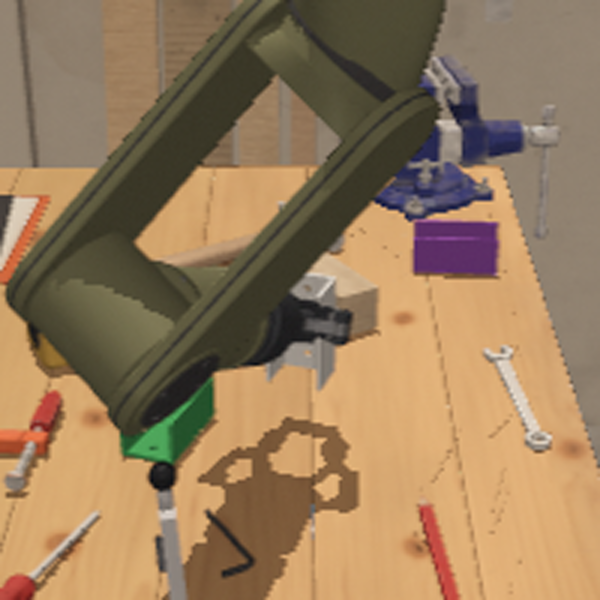

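The channel hangs upright with its open side facing the camera, at crop px (300,330), well clear of the green look-alike. I lower it to the bench.

Emit:
step_arm(increments=[[30,0,-14,6,0,0,0],[30,0,-26,12,0,0,0],[30,0,-34,15.5,0,0,0],[30,0,-37,17,0,0,0],[30,0,-39,18,0,0,0],[30,0,-39,18,0,0,0],[30,0,-39,18,0,0,0]])

```text
clock: 7.55
ee_pos: [544.6, -185.0, 66.8]
orientation: [[0.951, -0.13, -0.28], [-0.309, -0.401, -0.862], [-0.001, 0.907, -0.422]]
wrist_force: [0.8, -0.4, -1.8]
finger_gap: 49.1
```

Emit:
step_arm(increments=[[30,0,-0.9,0.4,0,0,0],[30,0,-1.8,0.8,0,0,0],[30,0,-1.8,0.8,0,0,0]])

```text
clock: 7.92
ee_pos: [544.5, -185.0, 64.5]
orientation: [[0.951, -0.129, -0.281], [-0.309, -0.401, -0.862], [-0.001, 0.907, -0.422]]
wrist_force: [-0.6, -0.8, -0.9]
finger_gap: 49.3
```

Emit:
step_arm(increments=[[30,0,-0.9,0.4,0,0,0],[30,0,-1.8,0.8,0,0,0],[30,0,-1.8,0.8,0,0,0]])

```text
clock: 8.3
ee_pos: [544.5, -185.0, 62.5]
orientation: [[0.951, -0.129, -0.281], [-0.309, -0.401, -0.862], [-0.001, 0.907, -0.422]]
wrist_force: [-0.4, 0.2, -0.2]
finger_gap: 49.2
```

Emit:
step_arm(increments=[[30,0,-0.9,0.4,0,0,0],[30,0,-1.4,0.6,0,0,0],[30,0,-1.4,0.6,0,0,0]])

```text
clock: 8.68
ee_pos: [544.5, -184.9, 61.0]
orientation: [[0.951, -0.129, -0.281], [-0.309, -0.401, -0.862], [-0.001, 0.907, -0.422]]
wrist_force: [0.6, -0.7, -0.1]
finger_gap: 49.1
```

```bash
python3 - <<'E'
from h import *
f=snap('side','s4.png',(280,190,370,270),8)
s=state();print(s['wrist_force'],s['ee_pos'])
E
```

```text
[-0.31020653  0.87700864 -1.2606622 ] [ 544.54898646 -184.92563487   61.06985718]
```

View pics/s4.png

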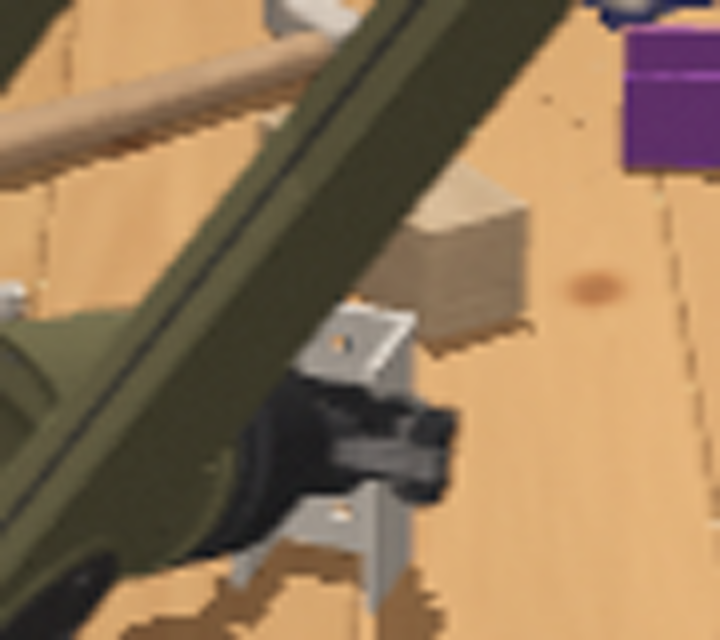

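```bash
python3 - <<'E'
from h import *
f=grab_frame('side')
for z in(-5,0,5,10,15): print(z,(proj(f,(526,-161,z))-[280,190])*8)
for z in(85,90,95,100): print(z,(proj(f,(526,-161,z))-[280,190])*8)
E
```

```text
-5 [371.24237245 623.9561405 ]
0 [371.29053382 610.82607522]
5 [371.33887677 597.6465039 ]
10 [371.38740235 584.41714603]
15 [371.43611158 571.13771897]
85 [372.13792429 379.80496571]
90 [372.18951828 365.73907637]
95 [372.24131364 351.61828965]
100 [372.29331154 337.44228354]
```

The flange foot at crop px (372,612) corresponds to z ≈ 0, so it is about at contact. I lower gently until force shows.

Emit:
step_arm(increments=[[30,0,-0.7,0.3,0,0,0],[30,0,-1.3,0.6,0,0,0],[30,0,-1.3,0.6,0,0,0]])

```text
clock: 9.15
ee_pos: [544.6, -184.9, 60.0]
orientation: [[0.951, -0.13, -0.281], [-0.309, -0.401, -0.862], [-0.0, 0.907, -0.421]]
wrist_force: [-0.2, 1.0, 1.8]
finger_gap: 49.0
```

Emit:
step_arm(increments=[[30,0,-0.5,0.2,0,0,0],[30,0,-1,0.4,0,0,0],[30,0,-1,0.4,0,0,0]])

```text
clock: 9.52
ee_pos: [544.6, -184.9, 60.0]
orientation: [[0.951, -0.13, -0.281], [-0.31, -0.4, -0.863], [0.0, 0.907, -0.42]]
wrist_force: [-1.4, 3.5, 5.1]
finger_gap: 49.4
```

Contact is made: 5 N, and z no longer drops. I release and back off along the tool axis.

Emit:
step_arm(increments=[[60,0,1,0,0,0,0],[100,0,1,0,0,0,0],[100,0,1,0,0,0,0],[100,0,1,0,0,0,0],[100,0,1,0,0,0,0],[100,0,1,-20,0,0,0],[100,0,1,-60,0,0,0],[100,0,1,-120,0,0,0],[100,0,1,-120,0,0,0]])

```text
clock: 10.65
ee_pos: [581.5, -76.9, 111.8]
orientation: [[0.953, -0.134, -0.273], [-0.304, -0.404, -0.863], [0.005, 0.905, -0.425]]
wrist_force: [-0.2, -0.3, 0.6]
finger_gap: 85.3
```

```bash
python3 - <<'E'
from h import *
s=state();R=np.array(s['orientation']);p=np.array(s['ee_pos'])
print(p,np.round(s['qpos'],2),s['wrist_force'],s['clock'])
for az,t,q in [(72,-65,(579,-82,250)),(72,0,(550,-190,260)),(72,65,(514,-280,250))]: print(step(R,p,tool(az,t,1),q))
f=snap('side','s5.png',(260,180,380,280),6)
E
```

```text
[581.46022775 -76.86935456 111.77076693] [ 0.26  0.84  1.48 -0.87  1.64  0.91] [-0.15209451 -0.31179979  0.55307375] 10.65
[-9.80000e-02  1.27493e+02 -5.37150e+01 -3.00000e-03 -7.00000e-03
 -2.00000e-03]
[ 5.13100e+00  1.84048e+02  4.31320e+01  1.13100e+00 -8.00000e-03
  2.00000e-03]
[-1.87700e+00  2.16166e+02  1.34867e+02  2.26600e+00 -6.00000e-03
  7.00000e-03]
```

View pics/s5.png

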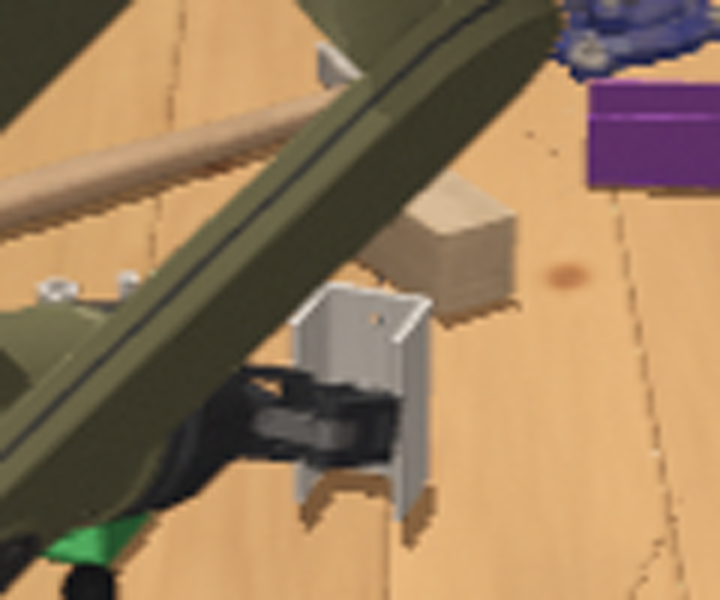

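The channel stands on its end, open side toward the camera, with its foot at full px (326,267) as before. Now I swing the tool over to the other side.

Emit:
step_arm(increments=[[100,0,50,-20,0,0,0],[100,0,100,-42,0,0,0],[100,0,127,-54,0,0,0],[100,2,150,-20,0.17,0,0],[100,3,165,0,0.34,0,0],[100,4,175,15,0.52,0,0],[100,5,180,25,0.7,0,0],[100,5,182,35,0.88,0,0],[100,5,184,43,1.06,0,0],[100,4,190,55,1.23,0,0],[100,3,196,70,1.41,0,0],[100,2,202,85,1.59,0,0],[100,1,208,100,1.77,0,0],[100,0,212,115,1.95,0,0],[100,-1,215,128,2.13,0,0],[100,-2,216,135,2.266,0,0],[100,-2,216,135,2.266,0,0],[100,-2,216,135,2.266,0,0]])

```text
clock: 12.95
ee_pos: [510.3, -283.7, 249.1]
orientation: [[0.951, -0.133, 0.278], [-0.309, -0.406, 0.86], [-0.002, -0.904, -0.427]]
wrist_force: [-0.3, -0.5, -0.2]
finger_gap: 85.6
```

```bash
python3 - <<'E'
from h import *
s=state();R=np.array(s['orientation']);p=np.array(s['ee_pos'])
print(p,np.round(s['qpos'],2),s['wrist_force'],s['clock']);print(np.round(R,3))
for az,t,q in [(72,65,(514,-280,108)),(72,65,(542,-193.5,66))]: print(step(R,p,tool(az,t,1),q))
E
```

```text
[ 510.28219588 -283.70860271  249.14273148] [-1.02  0.68  1.4   0.81  1.88 -0.79] [-0.27651142 -0.47740307 -0.18790915] 12.95
[[ 0.951 -0.133  0.278]
 [-0.309 -0.406  0.86 ]
 [-0.002 -0.904 -0.427]]
[ 2.60400e+00  1.25616e+02  6.45200e+01  5.00000e-03  1.00000e-03
 -1.00000e-03]
[ 2.60800e+00  1.24751e+02  1.64667e+02  5.00000e-03  1.00000e-03
 -1.00000e-03]
```

Emit:
step_arm(increments=[[100,1,40,20,0,0,0],[100,2,85,43,0,0,0],[100,2.6,125.5,64.5,0.005,0,0],[100,2.6,125.5,75,0.005,0,0],[100,2.6,125,100,0.005,0,0],[100,2.6,125,125,0.005,0,0],[100,2.6,125,145,0.005,0,0],[100,2.6,125,158,0.005,0,0],[100,2.6,125,165,0.005,0,0],[100,2.6,125,165,0.005,0,0]])

```text
clock: 14.2
ee_pos: [542.4, -193.6, 65.8]
orientation: [[0.951, -0.131, 0.28], [-0.309, -0.401, 0.863], [-0.001, -0.907, -0.422]]
wrist_force: [-0.3, -0.2, -0.3]
finger_gap: 85.6
```

```bash
python3 - <<'E'
from h import *
f=snap('side','s6.png',(260,180,380,280),6)
s=state();print(np.round(s['qpos'],2),s['wrist_force'],s['ee_pos'],s['clock'])
E
```

```text
[-0.91  0.87  1.61  0.85  1.55 -1.03] [ 0.91974463 -0.40436561 -1.19362494] [ 542.46520577 -194.05459946   65.77757301] 14.25
```

View pics/s6.png

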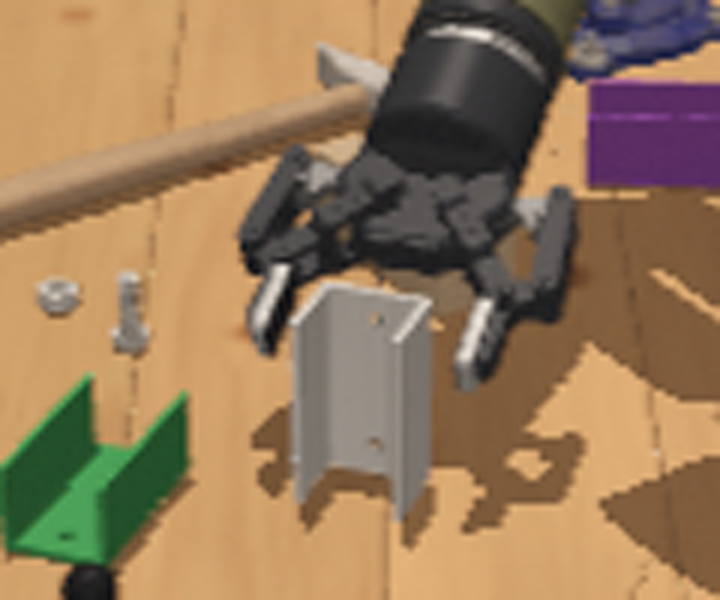

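The jaws straddle the upper part of the standing channel from its back side, with fingers at crop px (270,310) and (480,340). I close, lift and turn it open side down.

Emit:
step_arm(increments=[[30,0,0,0,0,0,0],[30,0,0,0,0,0,0],[30,0,0,0,0,0,0],[30,0,0,0,0,0,0],[30,0,0,0,0,0,0],[30,0,0,0,0,0,0],[30,0,-18,-8,0,0,0],[30,0,-50,-23,0,0,0],[30,0,-90,-42,0,0,0],[30,0,-90,-42,0,0,0],[30,0,-90,-42,0,0,0]])

```text
clock: 15.62
ee_pos: [542.1, -193.6, 165.3]
orientation: [[0.951, -0.131, 0.279], [-0.309, -0.402, 0.862], [-0.001, -0.906, -0.423]]
wrist_force: [0.2, -1.3, -0.9]
finger_gap: 49.2
```

Emit:
step_arm(increments=[[30,0,0,0,-0.16,0,0],[30,0,0,0,-0.32,0,0],[30,0,0,0,-0.48,0,0],[30,0,0,0,-0.64,0,0],[30,0,0,0,-0.8,0,0],[30,0,0,0,-0.96,0,0],[30,0,0,0,-1.12,0,0],[30,0,0,0,-1.28,0,0],[30,0,0,0,-1.44,0,0],[30,0,0,0,-1.571,0,0],[30,0,0,0,-1.571,0,0],[30,0,0,0,-1.571,0,0]])

```text
clock: 17.12
ee_pos: [541.7, -193.7, 164.0]
orientation: [[0.951, -0.279, -0.133], [-0.309, -0.863, -0.399], [-0.003, 0.42, -0.907]]
wrist_force: [-0.0, -0.7, -1.1]
finger_gap: 49.4
```

```bash
python3 - <<'E'
from h import *
s=state();R=np.array(s['orientation']);p=np.array(s['ee_pos'])
print(p,np.round(s['qpos'],2),s['finger_gap'],s['wrist_force'],s['clock']);print(np.round(R,3))
q1=.27
for th in(2.2,2.4,2.6):
  for t in(-25,-15,0): print(th,t,np.round(wrist(q1,th,tool(191,t,1)),2))
for q,az in [((470,60,175),130),((500,170,175),191)]: print(step(R,p,tool(az,-25,1),q))
E
```

```text
[ 541.74261048 -193.73961726  164.00428748] [-0.16  0.44  1.63 -0.46  1.19  0.35] 49.43511167775413 [-7.53698665e-04 -6.77128658e-01 -1.07009442e+00] 17.125
[[ 0.951 -0.279 -0.133]
 [-0.309 -0.863 -0.399]
 [-0.003  0.42  -0.907]]
2.2 -25 [-0.07  0.51 -1.44]
2.2 -15 [-0.03  0.68 -1.47]
2.2 0 [ 0.    0.94 -1.49]
2.4 -25 [-0.11  0.31 -1.4 ]
2.4 -15 [-0.04  0.48 -1.46]
2.4 0 [ 0.    0.74 -1.49]
2.6 -25 [-0.3   0.11 -1.2 ]
2.6 -15 [-0.07  0.28 -1.43]
2.6 0 [ 0.    0.54 -1.49]
[-1.46645e+02 -1.94465e+02 -1.01638e+02 -4.00000e-03  4.29000e-01
 -9.17000e-01]
[-1.52088e+02 -2.97814e+02 -1.49485e+02 -5.00000e-03  8.77000e-01
 -1.88200e+00]
```

Turned over and still gripped at 49 mm. Now I carry it to the jig, with a look at z ≈ 175 before lowering.

Emit:
step_arm(increments=[[30,-25,-35,-20,0,0.07,-0.15],[30,-50,-68,-36,0,0.14,-0.3],[30,-75,-100,-53,0,0.22,-0.46],[30,-100,-132,-70,0,0.29,-0.62],[30,-125,-165,-86,0,0.36,-0.77],[30,-147,-194,-102,0,0.43,-0.92],[30,-148,-220,-112,0,0.5,-1.08],[30,-149,-240,-122,0,0.575,-1.235],[30,-150,-258,-130,0,0.65,-1.39],[30,-151,-274,-138,0,0.72,-1.55],[30,-152,-290,-145,0,0.8,-1.72],[30,-152,-298,-149,0,0.877,-1.882],[30,-152,-298,-149,0,0.877,-1.882],[30,-152,-298,-149,0,0.877,-1.882]])

```text
clock: 18.88
ee_pos: [501.1, 167.8, 175.0]
orientation: [[-0.186, 0.891, 0.415], [0.983, 0.168, 0.08], [0.002, 0.422, -0.906]]
wrist_force: [-0.3, -0.8, -0.3]
finger_gap: 49.1
```

```bash
python3 - <<'E'
from h import *
import pickle
f=grab_frame('side');g=grab_frame('top');pickle.dump((f,g),open('f7.pkl','wb'))
a=cv2.resize(f['img'][250:380,255:375],None,fx=3.3,fy=3.3,interpolation=cv2.INTER_CUBIC)
b=cv2.resize(g['img'][170:300,120:240],None,fx=3.3,fy=3.3,interpolation=cv2.INTER_CUBIC)
cv2.imwrite('pics/b7.png',np.hstack([a,b])[:,:,::-1])
s=state();R=np.array(s['orientation']);p=np.array(s['ee_pos'])
print(p,np.round(s['qpos'],2),s['finger_gap'],s['wrist_force'],s['clock']);print(np.round(R,3))
E
```

```text
[500.87857463 168.49704193 174.77069163] [ 0.27  0.17  2.04 -0.07  0.5  -1.44] 49.47888956653416 [ 0.42011843 -0.76585475 -0.95637773] 18.975
[[-0.187  0.891  0.414]
 [ 0.982  0.169  0.08 ]
 [ 0.001  0.422 -0.907]]
```

View pics/b7.png

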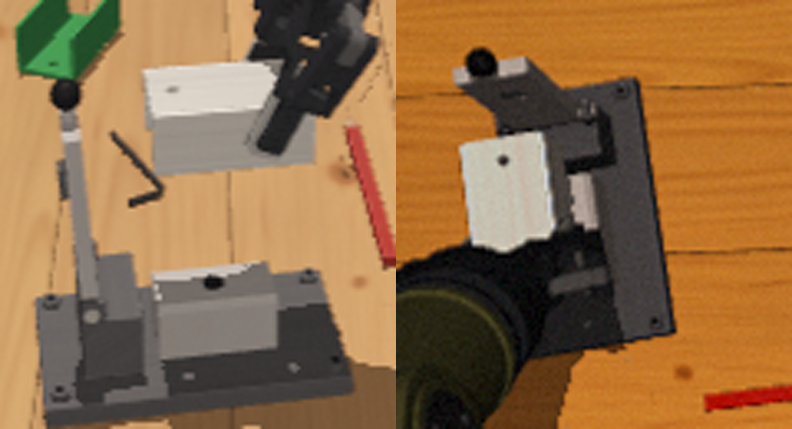

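The channel is held level with its back up. Its far hole is at side crop px (172,90) and top crop px (107,160), right-hand panel, and the block hole is at side crop (213,282). Next I triangulate both with the same cameras for a relative offset.

```bash
python3 - <<'E'
from h import *
import pickle
f,g=pickle.load(open('f7.pkl','rb'))
S=lambda x,y:(255+x/3.3,250+y/3.3); T=lambda x,y:(120+(x-396)/3.3,170+y/3.3)
def tri(a,b):
    c1,d1=ray(f,*a);c2,d2=ray(g,*b);t=np.linalg.lstsq(np.stack([d1,-d2],1),c2-c1,rcond=None)[0]
    A,B=c1+d1*t[0],c2+d2*t[1];return np.round((A+B)/2,1),np.round(np.linalg.norm(A-B),1)
print('ch hole',tri(S(172,90),T(503,160)))
print('blk hole',tri(S(213,282),(172,239.3)))
# corners of far end on back (left from camera top: (461,147) is +y corner ; (545,133) -y corner)
for z in (188,): 
  P=[onz(g,*T(461,147),z),onz(g,*T(545,133),z),onz(g,*T(471,242),z),onz(g,*T(558,228),z)]
  print(np.round(P,1), np.linalg.norm(P[0]-P[1]))
  m=(P[0]+P[1])/2;d=P[0]-P[1];print('end mid',m,'yaw',np.degrees(np.arctan2(d[1],d[0]))-90)
Q=[onz(f,*S(143,70),188),onz(f,*S(148,112),188)];print('side end',np.round(Q,1))
s=state();R=np.array(s['orientation']);p=np.array(s['ee_pos']);ax=np.array([np.cos(np.radians(11)),np.sin(np.radians(11)),0])
print('expected end mid',p+ax*66)
E
```

```text
ch hole (array([551.6, 177.4, 185.8]), np.float64(0.3))
blk hole (array([529.6, 176.9,  51. ]), np.float64(0.0))
[[558.5 201.9 188. ]
 [567.4 152.8 188. ]
 [502.3 192.7 188. ]
 [511.2 142.3 188. ]] 49.84532045610639
end mid [562.95475898 177.35624504 188.        ] yaw 10.319852684270629
side end [[569.  160.9 188. ]
 [563.  202.8 188. ]]
expected end mid [565.66596873 181.09043563 174.77069163]
```

The channel sits about 3.7 mm off the block axis, to its -y side, and about 10 mm short of the stop; yaw agrees to within 0.7°. I shift 4 mm sideways and lower to just above the block.

Emit:
step_arm(increments=[[30,4,-8,18,0,0,0],[30,4,-20,43,0,0,0],[30,4,-30,65,0,0,0],[30,4,-36,78,0,0,0],[30,4,-38,82,0,0,0],[30,4,-38,82,0,0,0],[30,4,-38,82,0,0,0]])

```text
clock: 19.85
ee_pos: [500.7, 174.0, 84.9]
orientation: [[-0.19, 0.89, 0.415], [0.982, 0.172, 0.082], [0.001, 0.423, -0.906]]
wrist_force: [0.2, -0.2, -0.3]
finger_gap: 48.9
```

```bash
python3 - <<'E'
from h import *
import pickle
f=grab_frame('side');g=grab_frame('top');pickle.dump((f,g),open('f8.pkl','wb'))
a=cv2.resize(f['img'][270:370,265:365],None,fx=4,fy=4,interpolation=cv2.INTER_CUBIC)
b=cv2.resize(g['img'][180:280,130:230],None,fx=4,fy=4,interpolation=cv2.INTER_CUBIC)
cv2.imwrite('pics/b8.png',np.hstack([a,b])[:,:,::-1])
s=state();R=np.array(s['orientation']);p=np.array(s['ee_pos'])
print(p,np.round(s['qpos'],2),s['finger_gap'],s['wrist_force'],s['clock']);print(np.round(R,3))
E
```

```text
[500.58481373 173.99200819  84.94574346] [ 0.28  0.34  2.15 -0.17  0.22 -1.33] 48.92425856980739 [ 0.01022996  0.25597249 -1.27905583] 19.95
[[-0.19   0.89   0.415]
 [ 0.982  0.172  0.082]
 [ 0.001  0.423 -0.906]]
```

View pics/b8.png

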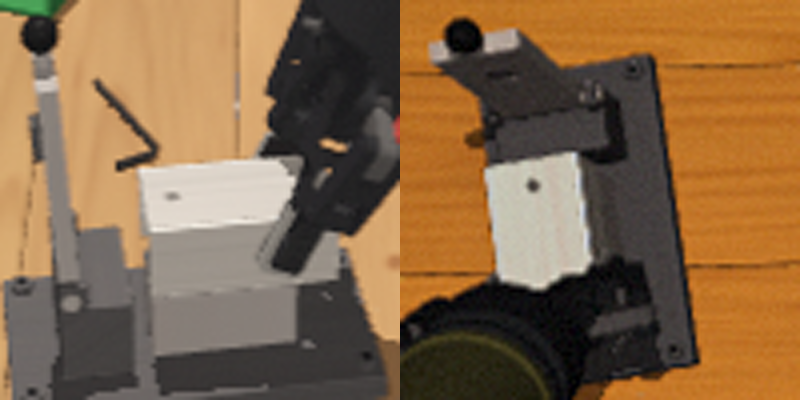

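```bash
python3 - <<'E'
from h import *
import pickle
f,g=pickle.load(open('f8.pkl','rb'))
c1,d1=ray(f,308,319);c2,d2=ray(g,163.25,226.5);t=np.linalg.lstsq(np.stack([d1,-d2],1),c2-c1,rcond=None)[0]
h=(c1+d1*t[0]+c2+d2*t[1])/2;a=np.radians(11);X=np.array([np.cos(a),np.sin(a)]);Y=np.array([-X[1],X[0]]);o=np.array([529.6,176.9])
print(h,np.linalg.norm(c1+d1*t[0]-c2-d2*t[1]),(h[:2]-o)@X,(h[:2]-o)@Y)
P=[onz(g,130+86/4,180+170/4,97)[:2],onz(g,130+179/4,180+153/4,97)[:2]]
print([((q-o)@X,(q-o)@Y) for q in P])
P=[onz(f,265+139/4,270+170/4,97)[:2],onz(f,265+145/4,270+232/4,97)[:2]]
print([((q-o)@X,(q-o)@Y) for q in P])
# block far visible side in top: -y side edge of base right edge known ; 
E
```

```text
[550.73698231 183.64265241  95.67841874] 0.6335554306887633 22.03519514168343 2.5856445297715553
[(np.float64(34.32903205381526), np.float64(25.505823011950838)), (np.float64(34.525203003094624), np.float64(-24.054141753088093))]
[(np.float64(35.60761427558108), np.float64(-18.376654959104588)), (np.float64(38.324993570916575), np.float64(28.80410746017428))]
```

Lateral error is now about +1 to +2.5 mm. I trim by -1.5 mm and lower slowly.

Emit:
step_arm(increments=[[30,-1.5,0,0,0,0,0],[30,-1.5,-2,4,0,0,0],[30,-1.5,-3.4,7.2,0,0,0],[30,-1.5,-5,10.9,0,0,0],[30,-1.5,-6.3,13.6,0,0,0],[30,-1.5,-6.3,13.6,0,0,0]])

```text
clock: 20.7
ee_pos: [500.1, 172.3, 68.7]
orientation: [[-0.19, 0.891, 0.413], [0.982, 0.172, 0.081], [0.001, 0.421, -0.907]]
wrist_force: [0.7, 0.1, -0.7]
finger_gap: 49.0
```

No side force, and the flange edges are already below the block top. Continue.

Emit:
step_arm(increments=[[30,0,-1.7,3.6,0,0,0],[30,0,-3.4,7.2,0,0,0],[30,0,-5,10.9,0,0,0],[30,0,-5.9,12.7,0,0,0],[30,0,-5.9,12.7,0,0,0]])

```text
clock: 21.32
ee_pos: [500.2, 172.4, 54.8]
orientation: [[-0.19, 0.89, 0.414], [0.982, 0.172, 0.081], [0.001, 0.421, -0.907]]
wrist_force: [0.7, -0.3, -0.5]
finger_gap: 49.0
```

```bash
python3 - <<'E'
from h import *
s=state();print(np.round(s['qpos'],3),s['ee_pos'],s['wrist_force'],s['clock'])
E
```

```text
[ 0.275  0.405  2.185 -0.283  0.123 -1.213] [500.19830825 172.3651995   54.83017394] [ 0.68465056 -0.255488   -0.4524388 ] 21.325
```

Joint 5 nears its 0.1 limit. Sliding toward the stop should give it room, so I slide most of the way first.

Emit:
step_arm(increments=[[30,0,2,1,0,0,0],[30,0,4,2,0,0,0],[30,0,6.4,3,0,0,0],[30,0,6.4,3,0,0,0]])

```text
clock: 21.82
ee_pos: [507.8, 173.9, 55.3]
orientation: [[-0.19, 0.89, 0.415], [0.982, 0.172, 0.081], [0.001, 0.423, -0.906]]
wrist_force: [0.2, 0.5, -0.5]
finger_gap: 49.2
```

```bash
python3 - <<'E'
from h import *
s=state();print(np.round(s['qpos'],3),s['ee_pos'],s['wrist_force'],s['clock'])
E
```

```text
[ 0.273  0.41   2.169 -0.258  0.132 -1.24 ] [507.82859207 173.89691277  55.30884741] [ 0.18503614  0.50399556 -0.48270717] 21.825
```

Emit:
step_arm(increments=[[30,0,-1.7,3.6,0,0,0],[30,0,-3,6.4,0,0,0],[30,0,-3.8,8.2,0.01,0,0],[30,0,-4.2,9.1,0.02,0,0],[30,0,-4.2,9.1,0.02,0,0]])

```text
clock: 22.45
ee_pos: [507.0, 173.7, 45.1]
orientation: [[-0.19, 0.898, 0.396], [0.982, 0.174, 0.078], [0.001, 0.404, -0.915]]
wrist_force: [-2.7, -0.1, 2.9]
finger_gap: 49.2
```

```bash
python3 - <<'E'
from h import *
s=state();print(np.round(s['qpos'],3),s['ee_pos'],s['wrist_force'],s['clock'])
E
```

```text
[ 0.272  0.43   2.164 -0.233  0.137 -1.266] [507.04393569 173.70326269  45.06479984] [-2.73053584 -0.06529386  2.92748835] 22.45
```

Touching down, with about 4 N upward. I level the tilt again, press 1 mm, then slide to the stop.

Emit:
step_arm(increments=[[30,0,-0.4,0.9,-0.01,0,0],[30,0,-0.4,0.9,-0.02,0,0],[30,0,0.5,1.3,-0.02,0,0],[30,0,1.4,1.7,-0.02,0,0],[30,0,1.4,1.7,-0.02,0,0]])

```text
clock: 23.08
ee_pos: [507.2, 173.7, 44.1]
orientation: [[-0.191, 0.891, 0.412], [0.982, 0.173, 0.081], [0.001, 0.42, -0.908]]
wrist_force: [-8.4, -0.7, 11.9]
finger_gap: 49.2
```

```bash
python3 - <<'E'
from h import *
s=state();print(np.round(s['qpos'],3),s['ee_pos'],s['wrist_force'],s['clock'])
E
```

```text
[ 0.273  0.435  2.179 -0.339  0.102 -1.159] [507.18684258 173.70857992  44.11252253] [-8.38736099 -0.6669967  11.87430629] 23.075
```

Emit:
step_arm(increments=[[30,0,0.9,-0.2,0,0,0],[30,0,1.8,-0.2,0,0,0],[30,0,1.8,-0.2,0,0,0]])

```text
clock: 23.45
ee_pos: [509.4, 174.1, 44.4]
orientation: [[-0.191, 0.891, 0.412], [0.982, 0.173, 0.08], [0.0, 0.42, -0.908]]
wrist_force: [-4.9, -0.1, 2.3]
finger_gap: 49.2
```

```bash
python3 - <<'E'
from h import *
s=state();R=np.array(s['orientation']);p=np.array(s['ee_pos']);print(np.round(s['qpos'],3),p,s['wrist_force'],s['clock'])
f=snap('side','s9.png',(265,280,365,380),6)
E
```

```text
[ 0.273  0.435  2.173 -0.321  0.107 -1.178] [509.42594822 174.1357094   44.38458405] [-4.86819733 -0.08205475  2.32931289] 23.45
```

View pics/s9.png

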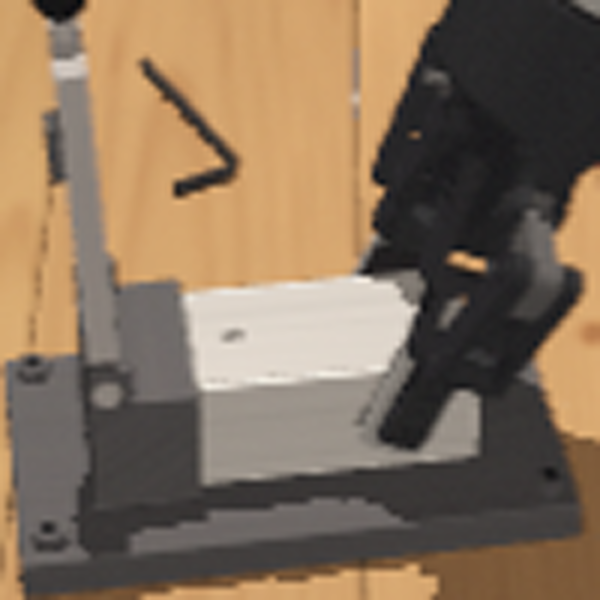

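The channel sits on the block with its end at the hinge block: joint line at crop px (190,300)-(203,480). One more push confirms the stop.

Emit:
step_arm(increments=[[30,0,0.9,0.4,0,0,0],[30,0,1.8,0.8,0,0,0],[30,0,1.8,0.8,0,0,0]])

```text
clock: 23.88
ee_pos: [509.5, 174.0, 44.1]
orientation: [[-0.191, 0.892, 0.41], [0.982, 0.174, 0.08], [-0.0, 0.417, -0.909]]
wrist_force: [-11.0, -0.3, 7.8]
finger_gap: 49.0
```

The stop is confirmed: 11 N with no motion. I release and retreat, then go for the knob.

Emit:
step_arm(increments=[[60,0,-0.9,-0.4,0,0,0],[100,0,-0.9,-0.4,0,0,0],[100,0,-0.9,-0.4,0,0,0],[100,0,-0.9,-0.4,0,0,0],[100,0,-0.9,-0.4,0,0,0],[100,0,-0.9,-15,0,0,0],[100,0,-0.9,-50,0,0,0],[100,0,-0.9,-100,0,0,0],[100,0,-0.9,-100,0,0,0]])

```text
clock: 25.0
ee_pos: [470.9, 166.9, 138.6]
orientation: [[-0.19, 0.888, 0.419], [0.982, 0.171, 0.083], [0.002, 0.427, -0.904]]
wrist_force: [1.1, -0.1, -0.4]
finger_gap: 85.1
```

```bash
python3 - <<'E'
from h import *
s=state();R=np.array(s['orientation']);p=np.array(s['ee_pos'])
print(p,np.round(s['qpos'],2),s['finger_gap'],s['wrist_force'],s['clock'])
for t,q in [(-10,(500,172,260)),(0,(610,193,270)),(0,(610,193,199))]: print(step(R,p,tool(191,t,1),q))
f=grab_frame('side');hs=grab_frame('top')
# knob by dark blob near previous place in both views
out=[]
for F,(x0,y0,x1,y1) in((f,(262,268,290,290)),(hs,(136,178,156,200))):
    gr=F['img'][y0:y1,x0:x1].max(2);m=(gr<45).astype(np.uint8);n,l,st,c=cv2.connectedComponentsWithStats(m)
    i=1+np.argmax(st[1:,4]);print(st[i],c[i]+[x0,y0]);out.append(c[i]+[x0,y0])
c1,d1=ray(f,*out[0]);c2,d2=ray(hs,*out[1]);t=np.linalg.lstsq(np.stack([d1,-d2],1),c2-c1,rcond=None)[0];print(c1+d1*t[0],c2+d2*t[1])
cv2.imwrite('pics/s10.png',cv2.resize(np.hstack([f['img'][260:370,260:360],hs['img'][175:285,130:230]]),None,fx=4,fy=4,interpolation=cv2.INTER_CUBIC)[:,:,::-1])
E
```

```text
[470.86945629 166.85704319 138.6379242 ] [ 0.28  0.2   2.15 -0.11  0.36 -1.39] 85.14258147899538 [ 1.09847433 -0.05873317 -0.41360738] 25.0
[-2.8100e-01  7.8616e+01 -9.7074e+01  2.6700e-01 -2.0000e-03 -1.0000e-03]
[-5.8900e-01  1.8413e+02 -5.8246e+01  4.4200e-01 -2.0000e-03 -1.0000e-03]
[-7.15000e-01  1.53781e+02  5.94100e+00  4.42000e-01 -2.00000e-03
 -1.00000e-03]
[ 9  6  8  9 57] [274.50877193 278.14035088]
[ 6  7  9  9 59] [145.49152542 188.89830508]
[609.16748886 192.12938528 192.19804441] [608.47426614 192.12992193 192.03711706]
```

The knob triangulates at (609,192,192), and the picture budget is used up, so checks from here are numeric. Going to the knob.

Emit:
step_arm(increments=[[100,0,25,-35,0.09,0,0],[100,0,50,-65,0.18,0,0],[100,0,79,-97,0.267,0,0],[60,0,115,-86,0.34,0,0],[60,0,150,-72,0.442,0,0],[60,0,183,-58,0.442,0,0],[60,0,183,-58,0.442,0,0],[60,0,175,-38,0.442,0,0],[60,0,165,-17,0.442,0,0],[60,0,157,-1,0.442,0,0],[60,0,153,5,0.442,0,0],[60,0,153,5,0.442,0,0]])

```text
clock: 26.6
ee_pos: [607.8, 193.0, 194.2]
orientation: [[-0.19, 0.982, -0.009], [0.982, 0.19, -0.001], [0.001, -0.009, -1.0]]
wrist_force: [1.1, 0.4, 0.6]
finger_gap: 51.6
```

```bash
python3 - <<'E'
from h import *
s=state();R=np.array(s['orientation']);p=np.array(s['ee_pos'])
print(p,np.round(R,3).tolist(),np.round(s['qpos'],2),s['finger_gap'],s['wrist_force'],s['clock'])
a=np.radians(11);X=np.array([np.cos(a),np.sin(a),0]);pin=np.array([529.6,176.9,63.5])+74*X
for al in np.radians([94,80,65,50,35,20,8,0]):
    k=pin-130*np.cos(al)*X+[0,0,130*np.sin(al)]; print(np.round(np.degrees(al)),np.round(k,1),np.round(R.T@(k-(pin-130*np.cos(np.radians(94))*X+[0,0,130*np.sin(np.radians(94))])),1))
# channel check: bright mask region in side frame
f=grab_frame('side');g=grab_frame('top')
import pickle;pickle.dump((f,g),open('f11.pkl','wb'))
E
```

```text
[607.84288576 193.04675632 194.19298119] [[-0.19, 0.982, -0.009], [0.982, 0.19, -0.001], [0.001, -0.009, -1.0]] [ 0.24  0.44  1.44  0.    1.27 -1.52] 51.566962852354195 [1.05815699 0.44081046 0.6044306 ] 26.6
94.0 [611.1 192.8 193.2] [0. 0. 0.]
80.0 [580.1 186.7 191.5] [ -0.  -31.6   1.9]
65.0 [548.3 180.5 181.3] [ -0.  -63.9  12.4]
50.0 [520.2 175.1 163.1] [ -0.1 -92.4  30.9]
35.0 [497.7 170.7 138.1] [-1.000e-01 -1.151e+02  5.620e+01]
20.0 [482.3 167.7 108. ] [-1.000e-01 -1.305e+02  8.640e+01]
8.0 [475.9 166.5  81.6] [  -0.2 -136.8  112.8]
0.0 [474.6 166.2  63.5] [  -0.2 -137.9  130.9]
```

Emit:
step_arm(increments=[[60,0,1,-5,0,0,0],[20,0,1,-5,0,0,0],[0,0,1,-5,0,0,0],[0,0,1,-5,0,0,0],[0,0,1,-5,0,0,0],[0,0,1,-5,0,0,0]])

```text
clock: 27.45
ee_pos: [610.5, 192.4, 201.4]
orientation: [[-0.19, 0.982, -0.005], [0.982, 0.19, -0.002], [-0.001, -0.005, -1.0]]
wrist_force: [1.3, -4.3, 5.7]
finger_gap: 14.2
```

Emit:
step_arm(increments=[[0,0,-10,0,0,0,0],[0,0,-20,0.7,0,0,0],[0,0,-31,1.9,0,0,0],[0,0,-31,1.9,0,0,0]])

```text
clock: 27.95
ee_pos: [579.3, 186.4, 199.7]
orientation: [[-0.189, 0.982, -0.005], [0.982, 0.189, -0.002], [-0.001, -0.006, -1.0]]
wrist_force: [-1.5, -4.6, 6.3]
finger_gap: 13.9
```

```bash
python3 - <<'E'
from h import *
f=grab_frame('side')
old=proj(f,(609,192,192));new=proj(f,(579,187,192));print(old,new)
im=f['img']
for c in(old,new):
    x,y=map(int,c);print(im[y-8:y+9:2,x-10:x+11:2].max(2))
# leaf column: light-grey plate pixels between pin and knob, by row
hsv=cv2.cvtColor(im,cv2.COLOR_RGB2HSV)
for y in range(285,345,6):
    xs=[x for x in range(255,330) if hsv[y,x,1]<40 and 70<hsv[y,x,2]<170]; print(y,(min(xs),max(xs),len(xs)) if xs else None)
for al in(94,80):
  a=np.radians(11);X=np.array([np.cos(a),np.sin(a),0]);pin=np.array([529.6,176.9,63.5])+74*X;t=np.radians(al)
  print(al,[np.round(proj(f,pin+r*(-np.cos(t)*X+np.array([0,0,np.sin(t)])))) for r in(40,80,114)])
E
```

```text
[274.61581171 278.1954065 ] [291.57023135 276.99698065]
[[155 155 156 154 155 155 126  76  75 116 104]
 [ 87  95 103 118 147 155 125  72 105 160 191]
 [201 202 201 198 101  88  92  85 161 207 191]
 [202 202 202 197 195 197 180 107 209 207 195]
 [202 201 202 195 196 196 192 210 208 207 196]
 [201 202 201 196 197 197 183 209 208 207 206]
 [200 202 201 196 198 197 182 209 207 208 200]
 [200 203 200 197 198 197 193 209 207 207 188]
 [200 203 200 199 199 197 189 209 207 206 181]]
[[ 75  75  29  30  37  40  40  44  35  30 183]
 [ 82 116  40  30  35  36  35  35  31  50 201]
 [117 207  87  28  32  30  29  40 121 196 199]
 [207 208 105 113  37  30  30  44 131 198 198]
 [207 208 127 112  34  33  33  35 131 199 198]
 [207 209 134 116  37  34  34  34 123 200 197]
 [206 207 186 117  34  33  32  34 122 202 198]
 [207 207 167 123  34  33  33  36 123 202 199]
 [206 206 125 124  35  33  32  31 109 204 200]]
285 (286, 297, 5)
291 (285, 292, 8)
297 (283, 291, 9)
303 (281, 290, 8)
309 (283, 289, 7)
315 (281, 288, 8)
321 (280, 287, 8)
327 (278, 293, 16)
333 (278, 301, 15)
339 (270, 300, 15)
94 [array([279., 318.]), array([277., 300.]), array([274., 285.])]
80 [array([284., 317.]), array([287., 300.]), array([290., 285.])]
```

The leaf follows: its plate now lies where the 80° model predicts. I continue the arc to 20°.

Emit:
step_arm(increments=[[0,0,-11,3,0,0,0],[0,0,-22,6.5,0,0,0],[0,0,-32.3,10.5,0,0,0],[0,0,-42.5,15.8,0,0,0],[0,0,-52,22,0,0,0],[0,0,-60.8,29,0,0,0],[0,0,-69,37,0,0,0],[0,0,-76.5,45.3,0,0,0],[0,0,-83.5,54.3,0,0,0],[0,0,-83.5,54.3,0,0,0]])

```text
clock: 29.25
ee_pos: [495.7, 171.4, 143.9]
orientation: [[-0.19, 0.982, -0.009], [0.982, 0.19, -0.001], [0.001, -0.009, -1.0]]
wrist_force: [0.2, -0.4, 0.2]
finger_gap: -0.1
```

Emit:
step_arm(increments=[[0,0,-6,9,0,0,0],[0,0,-11,19.5,0,0,0],[0,0,-15.4,30.2,0,0,0],[0,0,-15.4,30.2,0,0,0]])

```text
clock: 29.75
ee_pos: [480.2, 168.4, 113.6]
orientation: [[-0.19, 0.982, -0.01], [0.982, 0.19, -0.001], [0.001, -0.01, -1.0]]
wrist_force: [0.3, -0.3, 0.0]
finger_gap: -0.1
```

The knob slipped out (gap ≈ 0). I locate the leaf now.

```bash
cat > leaf.py <<'E'
from h import *
f=grab_frame('side');g=grab_frame('top')
a=np.radians(11);X=np.array([np.cos(a),np.sin(a),0]);Y=np.array([-X[1],X[0],0]);pin=np.array([529.6,176.9,63.5])+74*X
# knob: black blob of ~ball size on the predicted arc; show darkness in both views
for al in range(0,122,4):
    t=np.radians(al);e=-np.cos(t)*X+np.array([0,0,np.sin(t)])
    def d(F,r,y=0):
        u,v=np.round(proj(F,pin+r*e+y*Y)).astype(int);return F['img'][v-1:v+2,u-1:u+2].reshape(-1,3).mean(0).astype(int)
    print(al,'knob S',d(f,130),'T',d(g,130),'| edge S',d(f,60,22),d(f,100,22),'face T',d(g,60,10),d(g,100,10))
E
python3 leaf.py; python3 -c "
from h import *
s=state();print(np.round(s['qpos'],2))"
```

```text
0 knob S [210 162 108] T [31 28 29] | edge S [220 211 200] [154 146 137] face T [199 196 179] [7 7 8]
4 knob S [209 161 108] T [31 28 29] | edge S [219 211 200] [172 163 154] face T [199 197 180] [8 8 9]
8 knob S [207 158 106] T [34 30 31] | edge S [218 210 199] [201 191 181] face T [200 197 181] [5 7 8]
12 knob S [95 83 72] T [11 12 12] | edge S [218 209 199] [214 205 195] face T [199 197 181] [6 6 6]
16 knob S [34 33 34] T [5 5 6] | edge S [217 208 198] [215 191 163] face T [200 197 182] [8 9 9]
20 knob S [39 38 38] T [7 6 9] | edge S [216 207 197] [211 163 109] face T [199 197 182] [13 11 13]
24 knob S [51 48 47] T [7 7 8] | edge S [218 209 198] [209 161 107] face T [199 198 183] [18 18 19]
28 knob S [45 44 43] T [7 9 9] | edge S [215 187 157] [207 159 106] face T [199 199 184] [22 21 22]
32 knob S [190 145  97] T [8 9 7] | edge S [209 169 123] [208 160 107] face T [200 199 184] [22 20 22]
36 knob S [209 162 109] T [13 13 13] | edge S [209 163 109] [197 150 100] face T [181 181 170] [20 19 21]
40 knob S [214 166 112] T [19 19 20] | edge S [207 159 106] [196 150  99] face T [116 11
[... 1517 characters left out ...]
 158 104] T [190 116  36] | edge S [204 157 104] [208 163 108] face T [199 126  42] [193 119  39]
104 knob S [204 158 104] T [191 117  36] | edge S [194 148  97] [207 162 107] face T [197 124  41] [189 116  39]
108 knob S [208 162 107] T [186 112  33] | edge S [190 145  94] [203 156 103] face T [193 119  39] [191 117  38]
112 knob S [207 160 105] T [184 110  35] | edge S [202 153 100] [206 160 106] face T [191 116  38] [190 116  37]
116 knob S [209 162 108] T [184 113  36] | edge S [203 154 100] [207 161 106] face T [191 118  38] [189 117  36]
120 knob S [209 163 108] T [188 115  37] | edge S [203 154 100] [207 161 107] face T [191 117  36] [184 111  33]
[ 0.25  0.37  1.81  0.    0.97 -1.51]
```

Both views agree that the leaf is at 76°. I will push it over from behind with shut fingers instead: up, over, and down behind the knob.

Emit:
step_arm(increments=[[0,0,-5,-50,0,0,0],[0,0,-5,-110,0,0,0],[0,0,0,-165,0,0,0],[0,0,20,-180,0,0,0],[0,0,75,-180,0,0,0],[0,0,125,-180,0,0,0],[0,0,147,-175,0,0,0],[0,0,147,-150,0,0,0],[0,0,147,-110,0,0,0],[0,0,147,-88,0,0,0],[0,0,147,-88,0,0,0]])

```text
clock: 31.22
ee_pos: [625.4, 196.4, 199.9]
orientation: [[-0.19, 0.982, -0.011], [0.982, 0.19, -0.001], [0.001, -0.011, -1.0]]
wrist_force: [-0.5, 0.2, 0.1]
finger_gap: 0.2
```

Emit:
step_arm(increments=[[0,0,-18,0,0,0,0],[0,0,-35,0,0,0,0],[0,0,-46,3,0,0,0],[0,0,-58,8,0,0,0],[0,0,-69,13,0,0,0],[0,0,-78,19,0,0,0],[0,0,-87,26,0,0,0],[0,0,-96,33,0,0,0],[0,0,-96,33,0,0,0]])

```text
clock: 32.35
ee_pos: [530.6, 178.2, 168.3]
orientation: [[-0.19, 0.982, -0.009], [0.982, 0.19, -0.001], [0.001, -0.009, -1.0]]
wrist_force: [0.6, 0.2, -0.4]
finger_gap: 0.1
```

```bash
python3 leaf.py | awk '$1>=28 && $1<=84'
```

```text
28 knob S [210 163 109] T [181 171 158] | edge S [214 187 157] [207 159 106] face T [ 9 10 10] [9 6 7]
32 knob S [209 161 107] T [97 89 81] | edge S [209 168 123] [207 160 106] face T [10 10 12] [16 13 14]
36 knob S [210 163 109] T [98 90 82] | edge S [206 161 109] [196 149  99] face T [9 8 9] [6 5 6]
40 knob S [118  89  61] T [34 31 28] | edge S [157 135 114] [184 143 100] face T [9 8 8] [30 28 26]
44 knob S [23 22 23] T [13 11 13] | edge S [133 124 117] [133 125 118] face T [14 14 14] [16 13 14]
48 knob S [104  84  64] T [9 9 8] | edge S [145 137 130] [114 106 100] face T [12 10 11] [7 7 8]
52 knob S [75 70 65] T [22 19 20] | edge S [175 165 158] [111 104  99] face T [20 20 20] [7 7 8]
56 knob S [31 31 31] T [8 7 8] | edge S [177 167 160] [165 156 148] face T [12 14 14] [9 8 9]
60 knob S [50 48 47] T [9 6 7] | edge S [177 167 160] [169 160 153] face T [ 8  8 11] [10  9 10]
64 knob S [200 153 102] T [ 9  9 10] | edge S [178 168 160] [205 159 110] face T [32 29 28] [6 9 9]
68 knob S [203 156 103] T [5 8 6] | edge S [177 168 160] [201 155 104] face T [65 59 56] [5 7 7]
72 knob S [200 151  99] T [10  9 10] | edge S [181 165 150] [92 74 59] face T [90 82 78] [ 9  8 10]
76 knob S [204 158 105] T [10  8 10] | edge S [195 158 120] [136 103  71] face T [57 52 51] [10  8 10]
80 knob S [206 160 106] T [121  75  30] | edge S [202 153 102] [200 151  99] face T [48 45 45] [15 13  7]
84 knob S [206 158 105] T [151  88  29] | edge S [208 160 107] [206 160 107] face T [40 38 38] [155  91  30]
```

The leaf is at 44° as planned. I continue down to nearly closed.

Emit:
step_arm(increments=[[0,0,-7,7.5,0,0,0],[0,0,-14,16,0,0,0],[0,0,-20,24.5,0,0,0],[0,0,-25,33.5,0,0,0],[0,0,-29,42,0,0,0],[0,0,-32,51,0,0,0],[0,0,-35,61,0,0,0],[0,0,-36.5,71,0,0,0],[0,0,-37,77,0,0,0],[0,0,-37,77,0,0,0]])

```text
clock: 33.7
ee_pos: [494.8, 171.3, 92.0]
orientation: [[-0.19, 0.982, -0.008], [0.982, 0.19, -0.001], [0.001, -0.008, -1.0]]
wrist_force: [0.3, 0.3, 0.5]
finger_gap: -0.0
```

```bash
python3 leaf.py | awk '$1<=50'
```

```text
0 knob S [23 23 23] T [18 17 17] | edge S [133 125 119] [133 126 119] face T [43 40 38] [5 5 7]
4 knob S [23 22 21] T [15 14 15] | edge S [147 138 132] [121 113 108] face T [15 14 14] [7 5 8]
8 knob S [208 159 106] T [11 11 12] | edge S [190 180 173] [115 107 102] face T [41 38 35] [8 6 9]
12 knob S [207 159 105] T [32 29 27] | edge S [199 190 182] [113 107 102] face T [16 14 14] [ 9  8 10]
16 knob S [34 30 30] T [60 55 50] | edge S [198 188 181] [119 114 108] face T [19 16 16] [14 14 16]
20 knob S [49 46 46] T [40 38 35] | edge S [198 188 180] [105 100  95] face T [51 46 43] [17 18 19]
24 knob S [77 73 71] T [7 5 9] | edge S [200 190 182] [174 153 133] face T [66 61 56] [15 16 17]
28 knob S [56 53 52] T [8 4 9] | edge S [201 192 183] [208 160 107] face T [92 83 79] [13 12 14]
32 knob S [33 32 32] T [11  8 10] | edge S [201 191 184] [209 161 108] face T [143 129 122] [25 23 16]
36 knob S [28 27 29] T [16 16 18] | edge S [199 189 182] [197 151 100] face T [172 156 145] [40 36 19]
40 knob S [30 29 30] T [13 12 14] | edge S [201 180 160] [197 150 100] face T [150 135 126] [47 43 22]
44 knob S [34 33 34] T [23 21 15] | edge S [204 169 131] [209 161 107] face T [161 145 136] [34 29 16]
48 knob S [208 161 107] T [42 39 17] | edge S [208 161 107] [210 162 108] face T [123 110 105] [34 31 16]
```

The leaf is at about 2°. I press down gently until force rises.

Emit:
step_arm(increments=[[0,0,0,2,0,0,0],[0,0,0,4,0,0,0],[0,0,0,4,0,0,0]])

```text
clock: 34.17
ee_pos: [495.4, 171.4, 88.8]
orientation: [[-0.19, 0.982, -0.006], [0.982, 0.19, -0.0], [0.001, -0.006, -1.0]]
wrist_force: [-0.9, 1.7, 0.5]
finger_gap: 0.3
```

Emit:
step_arm(increments=[[0,0,0,0.8,0,0,0],[0,0,0,1.5,0,0,0],[0,0,0,1.5,0,0,0]])

```text
clock: 34.55
ee_pos: [495.3, 171.4, 87.5]
orientation: [[-0.19, 0.982, -0.006], [0.982, 0.19, -0.0], [0.001, -0.006, -1.0]]
wrist_force: [0.0, 0.1, 3.3]
finger_gap: 0.2
```

Emit:
step_arm(increments=[[0,0,0,0.8,0,0,0],[0,0,0,1.5,0,0,0],[0,0,0,1.5,0,0,0]])

```text
clock: 34.92
ee_pos: [495.4, 171.4, 87.4]
orientation: [[-0.19, 0.982, -0.005], [0.982, 0.19, 0.0], [0.001, -0.005, -1.0]]
wrist_force: [-1.9, -0.1, 14.9]
finger_gap: -0.1
```

Hard stop: 15 N, with the tips at z = 68.4 against the closed leaf's top at 68.5. I lift away and check.

Emit:
step_arm(increments=[[0,0,0,-10,0,0,0],[0,0,0,-50,0,0,0],[0,0,0,-110,0,0,0],[0,0,-30,-160,0,0,0],[0,-60,-60,-180,0,0,0],[0,-120,-60,-190,0,0,0],[0,-180,-60,-190,0,0,0],[0,-240,-60,-190,0,0,0],[0,-290,-60,-190,0,0,0],[0,-290,-60,-190,0,0,0]])

```text
clock: 36.17
ee_pos: [493.3, -128.2, 275.5]
orientation: [[-0.185, 0.983, -0.006], [0.983, 0.185, -0.001], [0.0, -0.007, -1.0]]
wrist_force: [-0.4, 0.0, 0.3]
finger_gap: 0.3
```

```bash
python3 leaf.py | awk '$1<=12'; python3 - <<'E'
from h import *
import pickle
f0=pickle.load(open('f0.pkl','rb'));F={n:grab_frame(n) for n in('top','side')}
s=state();print(s['ee_pos'],s['wrist_force'],s['clock'])
# bystanders: colour-mask centroids before/after (side view)
def cen(im,lo,hi,box):
    x0,y0,x1,y1=box;h=cv2.cvtColor(im,cv2.COLOR_RGB2HSV)[y0:y1,x0:x1];m=cv2.inRange(h,lo,hi);M=cv2.moments(m,True);return (np.round([M['m10']/M['m00']+x0,M['m01']/M['m00']+y0],1),M['m00']) if M['m00'] else None
for nm,v,lo,hi,b in [('pencil','side',(170,120,60),(180,255,255),(350,280,385,335)),('hexkey','side',(0,0,0),(180,255,70),(285,286,310,315)),('spanner','side',(0,0,120),(180,60,255),(375,228,410,275)),('screwdr','side',(170,120,60),(180,255,255),(195,285,260,350)),('offcut','side',(0,0,0),(25,120,255),(312,203,348,232)),('green','side',(45,80,30),(80,255,255),(250,235,300,280)),('pencil','top',(170,120,60),(180,255,255),(205,275,295,300)),('spanner','top',(0,0,120),(180,60,255),(318,310,410,340))]:
    print(nm,v,cen(f0[v]['img'],lo,hi,b),cen(F[v]['img'],lo,hi,b))
# channel seat in the side view: near-side (+y) flange, predicted corners vs image gradient
f=F['side'];a=np.radians(11);X=np.array([np.cos(a),np.sin(a),0]);Y=np.array([-X[1],X[0],0]);o=np.array([529.6,176.9,0])
g=cv2.cvtColor(f['img'],cv2.COLOR_RGB2GRAY)
for jx in(-40,-20,0,20,40):
    u,v0=proj(f,o+jx*X+25*Y+[0,0,57]);_,v1=proj(f,o+jx*X+25*Y+[0,0,17]);print(jx,'u',round(u),'pred top/bot rows',round(v0,1),round(v1,1),g[int(v0)-8:int(v1)+8,int(round(u))].tolist())
for z in(30,45):
    u0,v=proj(f,o+45*X+25*Y+[0,0,z]);u1,_=proj(f,o-45*X+25*Y+[0,0,z]);print('ends u',round(u0,1),round(u1,1),'row',round(v),g[int(round(v)),int(u0)-8:int(u1)+9].tolist())
E
```

```text
0 knob S [29 27 28] T [17 18 16] | edge S [138 129 122] [136 128 122] face T [175 159 149] [185 169 158]
4 knob S [65 51 40] T [14 13 13] | edge S [159 150 143] [192 182 174] face T [181 166 155] [185 169 158]
8 knob S [111  79  50] T [13 11 12] | edge S [190 180 173] [193 183 176] face T [181 166 155] [184 167 157]
12 knob S [110  78  49] T [53 52 48] | edge S [191 182 174] [194 184 176] face T [181 165 154] [182 166 155]
[ 492.2032165  -123.59725053  275.53074636] [-0.4567862  -0.04241953 -1.1178794 ] 36.375
pencil side None None
hexkey side (array([296.9, 303.2]), 46.0) (array([297.3, 304. ]), 41.0)
spanner side (array([395.1, 249.2]), 219.0) (array([395.7, 248.6]), 232.0)
screwdr side None None
offcut side (array([329. , 216.4]), 711.0) (array([329. , 216.5]), 714.0)
green side (array([273.9, 260.2]), 598.0) (array([273.9, 260.3]), 600.0)
pencil top None (array([255.9, 286.7]), 14.0)
spanner top (array([364.8, 324.5]), 411.0) (array([364.9, 324.5]), 421.0)
-40 u 342 pred top/bot rows 339.3 355.3 [129, 120, 190, 175, 180, 179, 179, 188, 196, 216, 138, 135, 136, 137, 135, 134, 137,
[... 795 characters left out ...]
37, 136, 140, 134, 111, 52, 50, 49, 50, 96, 98]
ends u 298.3 344.5 row 355 [59, 60, 59, 60, 60, 59, 62, 62, 97, 139, 138, 138, 138, 138, 138, 138, 138, 138, 137, 138, 138, 137, 138, 137, 137, 138, 137, 136, 135, 135, 136, 136, 135, 136, 136, 137, 137, 138, 138, 139, 139, 139, 139, 139, 139, 138, 138, 137, 136, 135, 135, 134, 133, 127, 105, 95, 96, 96, 95, 95, 95, 97, 96]
ends u 298.1 344.6 row 349 [61, 61, 62, 61, 59, 60, 61, 63, 102, 139, 138, 137, 137, 136, 136, 137, 135, 135, 135, 135, 134, 135, 135, 135, 136, 136, 136, 137, 136, 137, 137, 137, 137, 137, 137, 138, 137, 137, 136, 137, 136, 138, 137, 136, 137, 136, 137, 136, 136, 136, 135, 135, 135, 139, 136, 84, 49, 50, 49, 49, 49, 70, 97]
```

The channel is level along its whole length, with its edge rows constant against prediction, its hinge end exactly at the stop (u = 298), and the leaf at 0°. The pencil and screwdriver masks used the wrong hue, so I recheck those and then hand in.

```bash
python3 - <<'E'
from h import *
import pickle
f0=pickle.load(open('f0.pkl','rb'));F={n:grab_frame(n) for n in('top','side')}
for nm,v,(x0,y0,x1,y1) in [('pencil','side',(350,280,385,335)),('screwdr','side',(195,285,260,350)),('pencil','top',(205,275,295,300))]:
    for im in(f0[v]['img'],F[v]['img']):
        c=im[y0:y1,x0:x1].astype(int);m=((c[...,0]>90)&(c[...,1]<0.4*c[...,0])&(c[...,2]<.4*c[...,0])).astype(np.uint8);M=cv2.moments(m,True);print(nm,v,M['m00'],M['m10']/max(M['m00'],1)+x0,M['m01']/max(M['m00'],1)+y0)
print(hand_in())
E
```

```text
pencil side 158.0 367.1898734177215 309.82911392405066
pencil side 156.0 367.34615384615387 309.75
screwdr side 264.0 218.33333333333334 324.7840909090909
screwdr side 249.0 218.69076305220884 325.00401606425703
pencil top 334.0 246.1437125748503 287.6497005988024
pencil top 112.0 242.83928571428572 288.24107142857144
the job is handed in; nothing more can be done
None
```

The channel is turned open side down, seated on the locating block and butted against the hinge block, with the leaf closed flat over it. I handed the job in at about 36 s on the clock. The channel was flipped in two quarter turns, standing on its end in between, and was never dropped.

- **Channel seating:** In the side view its edges run level along its whole length and sit within about a pixel of the fully-home prediction. Its hinge end lies exactly at the stop. Before release, a final push toward the stop met 11 N with no movement.
- **Leaf:** Closed at 0° in both views. It met a hard stop at 15 N with the fingertips at z = 68.4 mm, against the 68.5 mm expected for a closed leaf.
- **Robot:** Clear of everything at hand-in.
- **Bystanders:** In the side view, the pencil, hex key, spanner, offcut, screwdriver and green look-alike are all within about 1 px of where they started. The purple look-alike was not measured, but the arm never worked near it.

- **Slip while closing the leaf:** My first attempt, pulling the leaf by its knob, slipped off at about 76°. I then pushed it closed from behind with the fingers shut.
- **Check that disagreed:** The last top-view pencil reading showed a smaller red area and a centre about 3 px off. I took this to be the arm or its shadow covering part of the pencil, since the side view shows it unmoved, but I did not confirm it.
- **Picture limit:** I had used all 12 pictures by then, so the final checks were numeric readings from the camera images, not viewed pictures.

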